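# Unlock the combination lockbox and slide its lid open

## Task

Unlock the blue sample lockbox: turn the left dial to 3 and the right dial to 7. The lock is worn, so each brass locking pin drops into its dial's notch a little before or after the number: feel for it, and never force a dial against a dropped pin or the lid against a pin. With both pins in, slide the lid gently to the left, fully open, let go, and leave the tape roll, beaker and timer round the box where they are.

Things in the scene. Friction and masses are not known exactly. Their poses are not given: they have to be found in the camera images.
- lockbox: Blue lockbox 180 (x) x 220 (y) x 60 mm, fixed to the table, place and yaw vary; origin: centre of its underside. x points from the dial side to the lid side (away from the robot at yaw 0), y to its left. The lock deck in front has the dials at x = -55, y = +50 (left) and -50 mm (right); the flat lid lies behind; both tops at z = 60 mm.
- left_knob (a point): Centre of the left dial's round black knob, mid height (85 mm above the table): 36 mm across its ribs, 30 mm tall from z = 70 to 100 mm, axis upright; white pointer line on top. Below it a notched steel disc, 52 mm across. Nothing else stands above z = 71 mm within 60 mm of its axis. Grip it from above, a finger on either side; it takes about 0.1 N m to turn.
- right_knob (a point): The same point of the right dial's knob, which is alike.
- left_dial (a joint): Left dial, rad: angle of its pointer clockwise (from above) from tick 0. Ten ticks 0.628 rad apart, 0 to 9 clockwise; 0: wide red mark beneath the pin, on the box's +x side; 5: longer black one. 3 is at 1.885. Starts 0.5 to 1.3 rad below 3 (turn clockwise). Its pin drops within 0.25 rad of 3, varying by run; the dial is then held to about +-0.05 rad and stops hard.
- right_dial (a joint): Right dial, likewise; 7 is at 4.398 rad. It starts 0.5 to 1.3 rad above 7 (turn it anticlockwise). Its pin drops within 0.25 rad of 7. Turn either dial slowly, in small steps, near its number: a quick turn runs hard into the dropped pin.
- left_bolt (a joint): Slide of the left locking pin, m: 0 when it rides on the rim of the steel disc and locks the lid, 0.008 when it has dropped fully into the disc's notch and frees the lid; a 3 N spring pushes it toward the dial, so it drops by itself when the notch comes by.
- right_bolt (a joint): Slide of the right locking pin, likewise.
- left_pin: Left locking pin: brass bar 28 x 6 x 7 mm along the box's x, on the deck between dial and lid at y = +50 mm. Locked, its rear end sits between two brass blocks on the lid's front edge. Origin: its round nose at the dial's disc. Keep force on it under 25 N (3 N spring included): about 0.5 N m on a dial held by its pin, or 20 N on a locked lid.
- right_pin: Right locking pin, likewise at y = -50 mm.
- lid (a joint): Lid slide, m: 0 shut, grows as the lid slides to the box's left (+y of the lockbox), 0.095 fully open at its stop. Sliding friction 3 N. Both pins must have dropped (else it stops after about 2 mm).
- lid_handle (a point): Centre of the lid's upright black grip fin, 78 mm above the table and moving with the lid: 60 mm long along the box's x, 12 mm thick across (its y), its top at z = 90 mm, its foot (20 mm wide) at z = 64 mm. With the lid shut it is at x = +42 mm, y = -50 mm of the lockbox.
- tape_roll: Loose green roll of tape, 85 mm across, 19 mm high, lying to the left of the box; bystander. Origin at the centre of its underside.
- beaker: Loose clear beaker, about 56 x 64 mm, 70 mm tall, standing behind the box; bystander. Origin at the centre of its underside.
- timer: Loose white bench timer, 70 x 62 mm, 21 mm high, lying to the right of the box; bystander. Origin at the centre of its underside.

How it is judged:
By the outcome, as a careful person would: the job done as asked, in the order asked, and still so for the second after the job is handed in, with the robot touching nothing.
It also fails if it takes over 69 s, if anything falls off the work surface, if the arm or the gripper's body presses on something with over 40 N, if the wrist force passes 120 N, or if a joint passes its speed limit or range.

## Robot

A 6-joint arm with a two-finger parallel gripper is mounted at the origin on a cart in front of the work surface, level with it; the furniture and walls round the work are solid. World frame = base frame: x ahead of the robot, y to its left, z up, the work surface at z = 0. Lengths are in m, angles in degrees, forces in N, time in s.
With the tool pointing down it reaches from about 0.375 to 0.9 m from the base axis. Payload 3.1 kg.
Tool frame: the origin (TCP) lies on the centre line of the jaws, within the pads' length; the fingertips stand 25 mm ahead of it and the grasp point (between the pads) lies 6 mm ahead of it; y points along the fingers, x is the direction in which the jaws open and shut, and the axes are right-handed (so a half turn about y gives the same grasp; the last joint's range is limited). The gripper opens to 87 mm and grips with 3 to 60 N. Pads are 19 mm wide; open, the fingers measure 117 mm over their backs; the gripper's body (75 mm by 190 mm) begins 51 mm behind the grasp point.
Start: joints at [-73.883, 30.224, 82.088, -0, 67.689, -10.227], TCP at [0.277, -0.56, 0.248] pointing down, gripper open.
Joint ranges: [-176.69, 176.69], [-43.24, 126.21], [12.49, 139.97], [-82, 262], [0, 151.66], [-163.58, 163.58]. Speed limits (degrees/s): [159.86, 159.86, 180, 180, 180, 180].

## Interface

Orientations are given as a 3x3 rotation matrix whose columns are the frame's x, y, z axes.
In Python, from rig import * gives the robot as it stands.
- The arm moves only by the tool play_rows, never from a script. Its argument "commands" is a list of rows, each a list of 2 entries, a list of its own where there are three numbers: the shift along the world's x, y, z in m, then the turn, a rotation vector about the world's x, y, z in rad. A call has 1 to 10 rows; each row is the pose to reach, as a shift and turn from the pose commanded when the call began; what a row does not reach only later rows make up. A row lasts 1/8 s, in which the tool goes at most 62.5 mm and 10.7 degrees, less where a joint would pass 70% of its speed; a pose out of reach is approached as far as the arm can. A call with a gripper value outside its range is refused whole. "gripper" is the finger opening in m, from 0 to 0.087, set as the call begins (left out, the last holds). The fingers move at their own pace and stop on an object; the grip force is fixed at half the most. Time passes only in rows, so rows that repeat a pose let the fingers close. It gives the time, the measured TCP pose, the force and the opening at its end, in the units of the state.
- read_state(): the state, without advancing time (a new reading comes with each control period).
- capture(name): name is "side" or "top" or "wrist"; returns a dict with "frame" (480x640x3 uint8, red, green, blue), "depth" (480x640 float32, m along the optical axis (not along the pixel's ray), 0 where there is no reading), "mtx" (3x3 intrinsics, pixels), "cam_to_world" (4x4, takes a point from camera to world coordinates); the wrist camera has in their place "hand_eye" (4x4, takes a point from camera to tool coordinates, whose origin is the TCP and whose axes are the tool frame's). Camera axes: x right, y down, z forward; pixel columns grow to the right and rows downward; lengths in m; the calibration is good to about 2 mm. A picture is of the moment at which its call begins: read the wrist's pose just before it.
- hand_in(): hands the job in, once; it reports no verdict.
The state is a dict: "time_s": time; "joint_positions": joint angles; "qvel": joint speeds; "tau": joint torques, N m; "position": TCP position; "tcp_rot": TCP orientation; "force": force on the tool from outside, world axes, zero at the start; "moment": the same for the moment, N m; "opening": opening from 0.0 (shut) to 1.0 (fully open).
Only numpy, scipy, OpenCV 4.12 (cv2) and the standard library are available. Lean on these libraries where they do the work, as an engineer would, in place of code of your own. Each camera call takes 0.05 s, during which the arm holds its last target. There are 200 camera calls.

## Working session

There is one attempt and no reset: what is moved stays moved. The work goes in short steps, Python scripts to look and compute and a tool call to move; the robot and the scene stay as the last step left them, time stands still between calls to the robot, and variables do not carry over. Pictures are saved under pics/ and viewed, about 8 in all and at most 12, crops included, and the job is handed in when it is done.

Besides the shell and the picture viewer there is one more tool, called after "Emit:" as name(argument=value, ...), one argument or row to a line, values as JSON. play_rows: Moves the arm, as the interface text tells. Its arguments: {"type":"object","properties":{"commands":{"type":"array"},"gripper":{"type":"number"}},"required":["commands"]}

```bash
mkdir -p pics
cat > h.py <<'E'
from rig import *
import numpy as np, cv2
np.set_printoptions(precision=4,suppress=True)
def save(n,im): cv2.imwrite('pics/'+n+'.png',cv2.cvtColor(im,cv2.COLOR_RGB2BGR))
def pose():
    s=read_state(); T=np.eye(4); T[:3,:3]=np.array(s['tcp_rot']).reshape(3,3); T[:3,3]=s['position']; return s,T
def ray(c,T,uv,z):
    d=T[:3,:3]@np.linalg.inv(c['mtx'])@np.array([uv[0],uv[1],1.]); o=T[:3,3]; return o+d*(z-o[2])/d[2]
def pts(c,T):
    v,u=np.mgrid[:480,:640]; P=np.stack([u,v,np.ones_like(u)],-1)@np.linalg.inv(c['mtx']).T*c['depth'][...,None]
    return P@T[:3,:3].T+T[:3,3]
E
python3 - <<'E'
from h import *
s,T=pose(); print(s)
c=capture('top'); save('top1',c['frame']); print(c['mtx'],c['cam_to_world'])
P=pts(c,c['cam_to_world']); hsv=cv2.cvtColor(c['frame'],cv2.COLOR_RGB2HSV)
np.save('top1P.npy',P)
c2=capture('side'); save('side1',c2['frame']); print(c2['cam_to_world'])
E
```

```text
{'time_s': 0.0, 'joint_positions': array([-73.8836,  30.2756,  82.1556,  -0.0006,  67.6882, -10.226 ]), 'qvel': array([-0.04  , -0.0515, -0.0442, -0.0098, -0.0204, -0.0428]), 'tau': array([  0.0002, -44.0042, -17.6598,   0.0634,   0.0585,  -0.0002]), 'position': array([ 0.2772, -0.5594,  0.2466]), 'tcp_rot': array([[ 0.4437, -0.0006,  0.8962],
       [-0.8962,  0.002 ,  0.4437],
       [-0.0021, -1.    ,  0.0004]]), 'force': array([-0.4966,  0.0052,  0.9501]), 'moment': array([ 0.0019,  0.0208, -0.0695]), 'opening': 1.001414875843448}
[[444.7712   0.     319.0153]
 [  0.     444.7712 234.1171]
 [  0.       0.       1.    ]] [[ 0.0102 -0.9891  0.1467  0.495 ]
 [-0.9998 -0.0076  0.018   0.0304]
 [-0.0167 -0.1469 -0.989   0.9204]
 [ 0.      0.      0.      1.    ]]
[[-0.9879 -0.1026  0.1166  0.5008]
 [-0.1553  0.6635 -0.7319  0.7977]
 [-0.0023 -0.7411 -0.6714  0.7775]
 [ 0.      0.      0.      1.    ]]
```

View pics/top1.png

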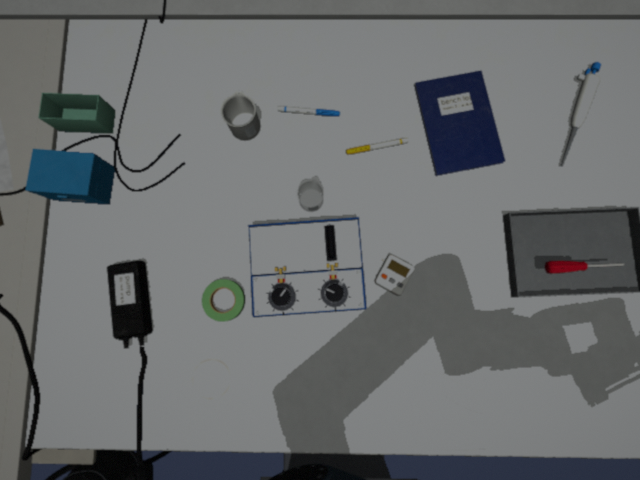

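The top view shows the box around pixels (250–365, 217–317). The knobs are at (282,297) and (334,292), and the fin is at (331,243). The tape is to the left, the beaker behind and the timer to the right.

Run:
```python
from h import *
P=np.load('top1P.npy')
for n,u,v in [('Lk',282,297),('Rk',334,292),('fin',331,243),('lid',280,245)]: print(n,P[v,u])
im=cv2.imread('pics/top1.png'); K=P.reshape(-1,3)
c=capture('top'); T=c['cam_to_world']
for z,u,v in [(.1,282,297),(.1,334,292)]: print(ray(c,T,(u,v),z))
print(ray(c,T,(252,316),.06),ray(c,T,(365,309),.06),ray(c,T,(249,226),.06),ray(c,T,(359,218),.06))
s,T=pose(); w=capture('wrist'); print(w['hand_eye'],w['mtx'])
```

```text
Lk [0.4999 0.1118 0.101 ]
Rk [0.51   0.0169 0.1004]
fin [0.6018 0.0228 0.0877]
lid [0.6006 0.1221 0.0599]
[0.5    0.1119 0.1   ]
[0.51   0.0169 0.1   ]
[0.4637 0.1724 0.06  ] [ 0.4792 -0.043   0.06  ] [0.6378 0.184  0.06  ] [ 0.6553 -0.0321  0.06  ]
[[ 1.     -0.0001  0.0006  0.0008]
 [-0.0006 -0.2652  0.9642 -0.1374]
 [ 0.0001 -0.9642 -0.2652  0.0732]
 [ 0.      0.      0.      1.    ]] [[375.1937   0.     318.7601]
 [  0.     375.1937 246.3612]
 [  0.       0.       1.    ]]
```

Emit:
play_rows(
  commands=[
    [[0.02, 0.055, 0], [0, 0, 0.12]],
    [[0.045, 0.115, 0], [0, 0, 0.25]],
    [[0.07, 0.17, 0], [0, 0, 0.4]],
    [[0.09, 0.23, 0], [0, 0, 0.55]],
    [[0.115, 0.285, 0], [0, 0, 0.7]],
    [[0.14, 0.345, 0], [0, 0, 0.85]],
    [[0.16, 0.4, 0], [0, 0, 1.0]],
    [[0.185, 0.46, 0], [0, 0, 1.1]],
    [[0.21, 0.515, 0], [0, 0, 1.2]],
    [[0.23, 0.57, 0], [0, 0, 1.2]],
  ],
  gripper=0.055,
)

```text
time_s: 1.45
position: [0.5083, 0.0119, 0.2477]
tcp_rot: [[0.996, 0.001, -0.09], [0.09, -0.0, 0.996], [0.001, -1.0, -0.0]]
force: [0.5, -0.8, 0.2]
opening: 0.631
```

Emit:
play_rows(
  commands=[
    [[0.023, 0.055, 0], [0, 0, 0]],
    [[0.023, 0.055, 0], [0, 0, 0]],
  ],
)

```text
time_s: 1.7
position: [0.5313, 0.0687, 0.2475]
tcp_rot: [[0.995, 0.001, -0.095], [0.095, 0.001, 0.995], [0.001, -1.0, 0.001]]
force: [-0.2, -0.4, 0.5]
opening: 0.63
```

Run:
```python
from h import *
s,T=pose(); w=capture('wrist'); save('w1',w['frame']); print(s['time_s'],T)
np.savez('w1.npz',T=T@w['hand_eye'],depth=w['depth'],mtx=w['mtx'],frame=w['frame'])
```

```text
1.7 [[ 0.9955  0.0012 -0.0951  0.5313]
 [ 0.0951  0.0007  0.9955  0.0687]
 [ 0.0013 -1.      0.0006  0.2475]
 [ 0.      0.      0.      1.    ]]
```

View pics/w1.png

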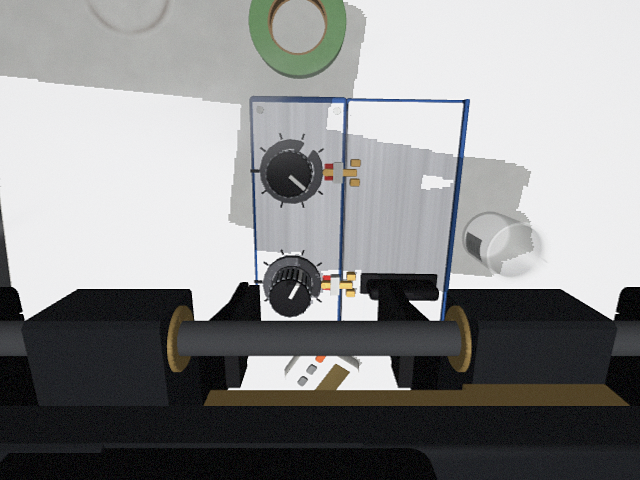

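The left knob is at about (291,172) with its pointer 54° clockwise, and the disc notch is seen up-right of it. The right knob is at about (291,297) with its pointer about 62° anticlockwise of tick 0. The pins are at (340,172) and (338,285), and the fin is at (400,287). I'll take a second view shifted to +y.

Emit:
play_rows(
  commands=[
    [[-0.01, 0.035, -0.01], [0, 0, 0]],
    [[-0.02, 0.07, -0.02], [0, 0, 0]],
    [[-0.02, 0.07, -0.02], [0, 0, 0]],
  ],
)

```text
time_s: 2.12
position: [0.5084, 0.135, 0.2267]
tcp_rot: [[0.996, -0.004, -0.09], [0.09, -0.0, 0.996], [-0.004, -1.0, -0.0]]
force: [-0.8, -0.6, -0.0]
opening: 0.63
```

Run:
```python
from h import *
s,T=pose(); w=capture('wrist'); print(s['time_s'],T[:3,3])
np.savez('w2.npz',T=T@w['hand_eye'],depth=w['depth'],mtx=w['mtx'],frame=w['frame'])
im=w['frame']; save('w2',cv2.resize(im[130:370,180:500],(800,600),interpolation=cv2.INTER_CUBIC))
# depth based knob/fin tops in both views
for f in('w1','w2'):
    d=np.load(f+'.npz'); P=pts(d,d['T']); hsv=cv2.cvtColor(d['frame'],cv2.COLOR_RGB2HSV)
    for n,c0,zr,r in[('Lk',(.5,.112),(.095,.105),.03),('Rk',(.51,.017),(.095,.105),.03),('fin',(.602,.023),(.083,.096),.05),('lid',(.6,.12),(.055,.065),.03)]:
        m=(d['depth']>0)&(np.hypot(P[...,0]-c0[0],P[...,1]-c0[1])<r)&(P[...,2]>zr[0])&(P[...,2]<zr[1])
        q=P[m]
        if len(q)>9:
            r0=cv2.minAreaRect((q[:,:2]*1e3).astype(np.float32)); cc=cv2.minEnclosingCircle((q[:,:2]*1e3).astype(np.float32))
            print(f,n,len(q),q.mean(0),r0,cc)
    # blue rim
    m=cv2.inRange(hsv,(100,120,40),(125,255,255))>0
    q=P[m&(d['depth']>0)&(P[...,2]>.05)&(P[...,2]<.07)]
    print('box',cv2.minAreaRect((q[:,:2]*1e3).astype(np.float32)))
```

```text
2.125 [0.5084 0.135  0.2267]
w1 Lk 1690 [0.5052 0.1158 0.1   ] ((504.8932800292969, 115.52896118164062), (35.06698989868164, 35.454010009765625), 84.94805908203125) ((505.1348571777344, 115.30292510986328), 17.988433837890625)
w1 Rk 1340 [0.5132 0.0173 0.0999] ((512.8405151367188, 16.00094985961914), (34.95500564575195, 35.567787170410156), 4.918858528137207) ((512.9280395507812, 16.267854690551758), 18.242847442626953)
w1 fin 611 [0.6152 0.0259 0.0889] ((609.4122314453125, 24.34170913696289), (59.60639953613281, 11.280834197998047), 4.905216217041016) ((609.52001953125, 23.278865814208984), 29.856868743896484)
w1 lid 3922 [0.5999 0.1205 0.0603] ((599.9788208007812, 119.98222351074219), (59.506710052490234, 59.55081558227539), 58.542694091796875) ((599.9931030273438, 119.99713897705078), 29.991233825683594)
box ((563.5792846679688, 80.37348937988281), (178.84140014648438, 198.58758544921875), 4.637215614318848)
w2 Lk 1632 [0.505  0.1167 0.1   ] ((504.8705139160156, 115.5103530883789), (34.77507400512695, 35.59004211425781), 13.267725944519043) ((504.9616394042969, 115.47893524169922), 18.167829513549805)
w2 Rk 898 [0.5125 0.023  0.0996] ((512.3074340820312, 22.385461807250977), (35.38957595825195, 22.74940299987793), 5.671555519104004) ((512.7366333007812, 16.996532440185547), 17.957950592041016)
w2 fin 56 [0.5814 0.0217 0.0881] ((581.2393798828125, 21.15569305419922), (3.8560094833374023, 10.952322006225586), 24.172292709350586) ((582.3961181640625, 21.659486770629883), 5.500569820404053)
w2 lid 3754 [0.5999 0.1206 0.0604] ((599.8540649414062, 119.9642105102539), (59.58348846435547, 59.49855422973633), 21.888317108154297) ((600.0084838867188, 119.99011993408203), 29.98885154724121)
box ((563.1068115234375, 84.13186645507812), (179.18052673339844, 192.07786560058594), 4.609126091003418)
```

View pics/w2.png

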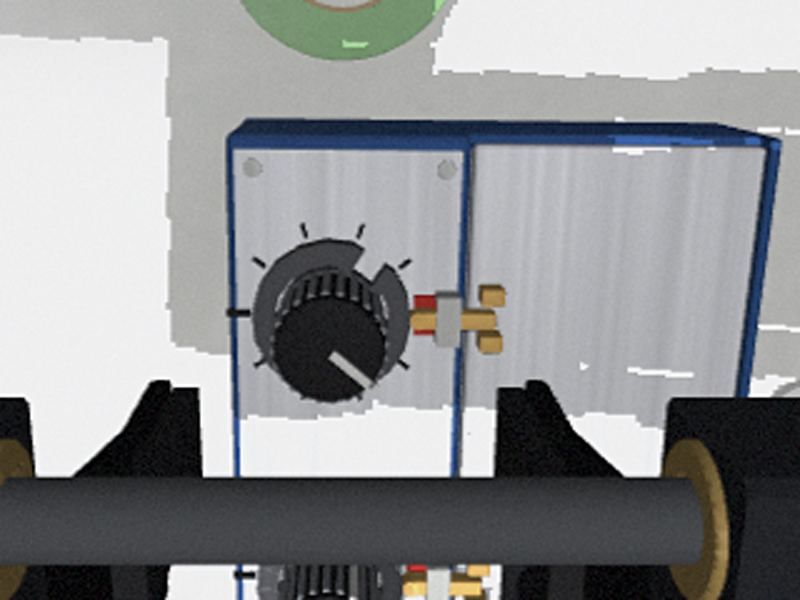

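The crop shows the left knob top at (330,348), the pointer going down-right, the notch at (372,265) and the pin nose at (412,318). Next: numbers for the pointers and the notch, and a check against the top camera.

Run:
```python
from h import *
P=np.load('top1P.npy')
for c0 in[(.503,.113),(.511,.0165)]:
    m=(np.hypot(P[...,0]-c0[0],P[...,1]-c0[1])<.03)&(P[...,2]>.095); q=P[m]; print('top',len(q),q.mean(0),cv2.minEnclosingCircle((q[:,:2]*1e3).astype(np.float32)))
yaw=np.radians(4.6)
for f in('w1','w2'):
    d=np.load(f+'.npz'); P=pts(d,d['T']); g=cv2.cvtColor(d['frame'],cv2.COLOR_RGB2GRAY)
    for n,c0 in[('L',(.505,.1154)),('R',(.5129,.0163))]:
        r=np.hypot(P[...,0]-c0[0],P[...,1]-c0[1]); a=np.degrees(np.arctan2(P[...,1]-c0[1],P[...,0]-c0[0])-yaw)
        m=(r<.0165)&(P[...,2]>.097)&(g>110); q=P[m][:,:2]-c0
        if len(q)>5: 
            vx,vy,x0,y0=cv2.fitLine(q.astype(np.float32),2,0,.01,.01).ravel(); 
            if vx*x0+vy*y0<0: vx,vy=-vx,-vy
            print(f,n,'pointer cw',-np.degrees(np.arctan2(vy,vx)-yaw),-np.degrees(np.arctan2(y0,x0)-yaw),len(q))
        z=P[...,2]; ring=(r>.0205)&(r<.0245)&(d['depth']>0)
        h=[]
        for k in range(-180,180,6):
            mm=ring&(a>=k)&(a<k+6); h.append((k,int(mm.sum()),round(float(np.median(z[mm])*1e3),1) if mm.any() else 0))
        print(f,n,[x for x in h if -100<x[0]<130])
```

```text
top 280 [0.5008 0.1151 0.0993] ((500.857666015625, 115.10423278808594), 17.67598533630371)
top 1502 [0.4976 0.0278 0.7689] ((507.6853332519531, 16.740314483642578), 18.655052185058594)
w1 L pointer cw 35.68719961105742 40.86948611549412 80
w1 L [(-96, 589, 330.2), (-90, 600, 330.0), (-84, 515, 329.8), (-78, 420, 331.7), (-72, 245, 310.5), (-66, 198, 310.2), (-60, 239, 309.8), (-54, 260, 308.7), (-48, 159, 307.8), (-42, 19, 69.9), (-36, 13, 69.6), (-30, 14, 69.5), (-24, 12, 69.3), (-18, 15, 69.5), (-12, 13, 69.7), (-6, 14, 69.4), (0, 15, 69.4), (6, 15, 68.8), (12, 15, 69.2), (18, 14, 69.6), (24, 13, 68.8), (30, 15, 69.0), (36, 15, 69.2), (42, 13, 61.7), (48, 14, 61.2), (54, 13, 60.2), (60, 15, 60.8), (66, 16, 68.8), (72, 14, 69.5), (78, 15, 69.2), (84, 15, 69.2), (90, 14, 69.2), (96, 13, 68.9), (102, 16, 69.3), (108, 16, 69.2), (114, 14, 69.1), (120, 14, 69.6), (126, 15, 68.8)]
w1 R pointer cw -61.44749214191643 -58.618837599047346 81
w1 R [(-96, 0, 0), (-90, 0, 0), (-84, 0, 0), (-78, 0, 0), (-72, 0, 0), (-66, 0, 0), (-60, 0, 0), (-54, 0, 0), (-48, 1, 60.4), (-42, 5, 60.9), (-36, 0, 0
[... 957 characters left out ...]
4, 12, 69.2), (90, 17, 69.1), (96, 15, 69.2), (102, 15, 69.3), (108, 14, 69.5), (114, 14, 69.2), (120, 14, 69.5), (126, 14, 68.8)]
w2 R pointer cw -62.65239215302004 -59.4838947178078 71
w2 R [(-96, 0, 0), (-90, 0, 0), (-84, 0, 0), (-78, 0, 0), (-72, 0, 0), (-66, 0, 0), (-60, 0, 0), (-54, 0, 0), (-48, 0, 0), (-42, 0, 0), (-36, 0, 0), (-30, 9, 69.8), (-24, 11, 69.0), (-18, 8, 69.7), (-12, 13, 69.3), (-6, 6, 69.3), (0, 12, 69.4), (6, 8, 69.1), (12, 14, 69.3), (18, 8, 69.2), (24, 2, 69.4), (30, 0, 0), (36, 0, 0), (42, 0, 0), (48, 0, 0), (54, 0, 0), (60, 0, 0), (66, 0, 0), (72, 0, 0), (78, 0, 0), (84, 0, 0), (90, 0, 0), (96, 0, 0), (102, 0, 0), (108, 0, 0), (114, 0, 0), (120, 0, 0), (126, 0, 0)]
```

Emit:
play_rows(
  commands=[
    [[-0.005, -0.01, 0], [0, 0, -0.17]],
    [[-0.01, -0.02, 0], [0, 0, -0.34]],
    [[-0.015, -0.03, 0], [0, 0, -0.51]],
    [[-0.02, -0.04, 0], [0, 0, -0.68]],
    [[-0.03, -0.05, 0], [0, 0, -0.85]],
    [[-0.04, -0.06, 0], [0, 0, -1.02]],
    [[-0.045, -0.07, 0], [0, 0, -1.19]],
    [[-0.045, -0.07, 0], [0, 0, -1.36]],
    [[-0.045, -0.07, 0], [0, 0, -1.4]],
    [[-0.045, -0.07, 0], [0, 0, -1.4]],
  ],
)

```text
time_s: 3.42
position: [0.4659, 0.0631, 0.228]
tcp_rot: [[0.255, 0.001, 0.967], [-0.967, -0.001, 0.255], [0.001, -1.0, 0.001]]
force: [0.6, -0.7, -0.9]
opening: 0.63
```

```bash
cat > m.py <<'E'
from h import *
yaw=np.radians(4.6)
def look(f):
    s,T=pose(); w=capture('wrist'); np.savez(f+'.npz',T=T@w['hand_eye'],Tt=T,depth=w['depth'],mtx=w['mtx'],frame=w['frame']); save(f,w['frame'])
    print(s['time_s'],s['position']); return s
def circ(P,c0,z0,z1,r):
    m=(np.hypot(P[...,0]-c0[0],P[...,1]-c0[1])<r)&(P[...,2]>z0)&(P[...,2]<z1); q=P[m]
    return len(q),q.mean(0),cv2.minEnclosingCircle((q[:,:2]*1e3).astype(np.float32))
E
python3 - <<'E'
from m import *
look('w3'); d=np.load('w3.npz'); P=pts(d,d['T'])
for c0 in[(.505,.1154),(.5129,.0163)]:
    n,mn,(cc,r)=circ(P,c0,.095,.105,.03); print(n,mn,cc,r); cc=np.array(cc)/1e3
    rr=np.hypot(P[...,0]-cc[0],P[...,1]-cc[1]); a=np.degrees(np.arctan2(P[...,1]-cc[1],P[...,0]-cc[0])-yaw)
    print([(k,int((q:=P[...,2][(rr>.0205)&(rr<.0245)&(a>=k)&(a<k+4)&(d['depth']>0)]).size),round(float(np.median(q)*1e3),1) if q.size else 0) for k in range(-84,84,4)])
print(cv2.minAreaRect((P[(abs(P[...,2]-.089)<.005)&(np.hypot(P[...,0]-.609,P[...,1]-.024)<.05)][:,:2]*1e3).astype(np.float32)))
E
```

```text
3.425 [0.4659 0.0631 0.228 ]
1940 [0.5056 0.1153 0.1   ] (505.32281494140625, 115.51387023925781) 18.15699577331543
[(-84, 10, 69.0), (-80, 10, 69.9), (-76, 10, 69.3), (-72, 11, 68.9), (-68, 11, 69.1), (-64, 10, 70.0), (-60, 12, 69.3), (-56, 11, 69.5), (-52, 12, 69.3), (-48, 10, 69.4), (-44, 11, 69.6), (-40, 10, 69.1), (-36, 11, 68.9), (-32, 11, 69.3), (-28, 10, 69.5), (-24, 12, 69.1), (-20, 10, 69.5), (-16, 12, 69.4), (-12, 12, 69.0), (-8, 10, 69.3), (-4, 12, 69.1), (0, 9, 69.5), (4, 12, 69.2), (8, 12, 69.0), (12, 15, 69.7), (16, 11, 69.4), (20, 9, 69.3), (24, 12, 69.2), (28, 12, 69.0), (32, 11, 69.6), (36, 11, 69.0), (40, 11, 69.6), (44, 7, 69.0), (48, 8, 60.8), (52, 8, 60.8), (56, 9, 60.7), (60, 10, 61.2), (64, 10, 63.2), (68, 12, 69.2), (72, 5, 69.3), (76, 6, 69.2), (80, 8, 69.1)]
1865 [0.5136 0.0169 0.1   ] (512.94287109375, 16.303966522216797) 18.324283599853516
[(-84, 144, 277.4), (-80, 138, 277.4), (-76, 128, 277.0), (-72, 117, 277.2), (-68, 6, 70.1), (-64, 2, 68.6), (-60, 4, 69.0), (-56, 8, 68.9), (-52, 13, 66.8), (-48, 8, 60.5), (-44, 9, 60.9), (-40, 11, 60.9), (-36, 7, 60.9), (-32, 2, 69.2), (-28, 11, 68.9), (-24, 9, 69.4), (-20, 11, 69.6), (-16, 10, 69.5), (-12, 10, 69.6), (-8, 11, 69.0), (-4, 11, 69.9), (0, 8, 69.1), (4, 12, 69.5), (8, 10, 69.3), (12, 10, 69.1), (16, 9, 68.8), (20, 10, 69.0), (24, 12, 69.3), (28, 10, 69.3), (32, 11, 69.1), (36, 10, 69.1), (40, 11, 68.6), (44, 12, 69.2), (48, 11, 69.5), (52, 12, 69.7), (56, 9, 69.4), (60, 10, 68.8), (64, 10, 69.3), (68, 9, 69.7), (72, 11, 68.9), (76, 10, 69.6), (80, 10, 69.5)]
((609.5142822265625, 23.9554443359375), (59.61119842529297, 12.398932456970215), 4.4288530349731445)
```

View pics/w3.png

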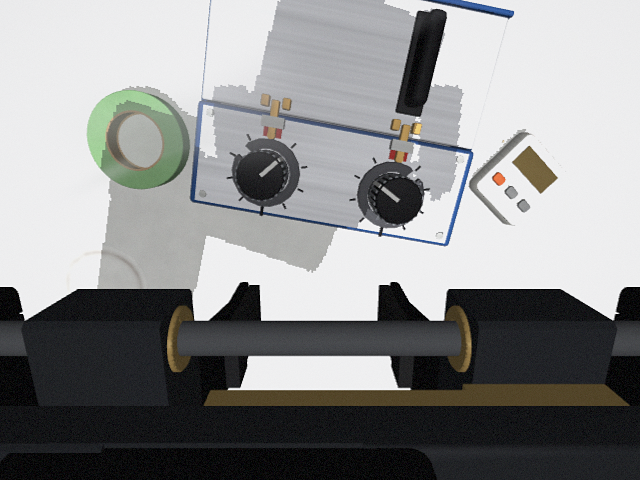

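The w3 view shows both dials unobstructed: left knob (262,173), right knob (398,195), fin (425,62). All three views agree to within 1 mm: left knob (0.505, 0.1155), right knob (0.513, 0.016). The left notch needs about 56° clockwise and the right about 43° anticlockwise.

Emit:
play_rows(
  commands=[
    [[0.008, 0.01, -0.01], [0, 0, 0.17]],
    [[0.016, 0.021, -0.02], [0, 0, 0.34]],
    [[0.024, 0.032, -0.04], [0, 0, 0.51]],
    [[0.032, 0.042, -0.06], [0, 0, 0.68]],
    [[0.04, 0.051, -0.08], [0, 0, 0.85]],
    [[0.04, 0.051, -0.088], [0, 0, 1.03]],
    [[0.04, 0.051, -0.088], [0, 0, 1.03]],
    [[0.04, 0.051, -0.088], [0, 0, 1.03]],
  ],
  gripper=0.055,
)

```text
time_s: 4.47
position: [0.5057, 0.1155, 0.1399]
tcp_rot: [[0.96, 0.001, 0.28], [-0.28, -0.0, 0.96], [0.001, -1.0, 0.0]]
force: [-0.9, -0.2, -0.5]
opening: 0.63
```

Run:
```python
from h import *
s,T=pose(); print(s['time_s'],T,s['moment'],s['force'],s['joint_positions'])
```

```text
4.475 [[ 0.96    0.0008  0.28    0.5057]
 [-0.28   -0.0001  0.96    0.1155]
 [ 0.0008 -1.      0.0002  0.1399]
 [ 0.      0.      0.      1.    ]] [-0.0245 -0.0973  0.022 ] [-0.9114 -0.2391 -0.5385] [  0.5148  31.4199 102.9823  -0.0059  45.5535  16.7811]
```

Emit:
play_rows(
  commands=[
    [[0, 0, -0.02], [0, 0, 0]],
    [[0, 0, -0.035], [0, 0, 0]],
    [[0, 0, -0.042], [0, 0, 0]],
    [[0, 0, -0.042], [0, 0, 0]],
  ],
)

```text
time_s: 4.97
position: [0.5051, 0.1159, 0.0972]
tcp_rot: [[0.961, -0.001, 0.278], [-0.278, -0.0, 0.961], [-0.001, -1.0, -0.0]]
force: [-0.3, 0.6, -1.0]
opening: 0.632
```

Emit:
play_rows(
  commands=[
    [[0, 0, 0], [0, 0, 0]],
    [[0, 0, 0], [0, 0, 0]],
    [[0, 0, 0], [0, 0, 0]],
    [[0, 0, 0], [0, 0, 0]],
  ],
  gripper=0.02,
)

```text
time_s: 5.48
position: [0.5042, 0.1163, 0.0978]
tcp_rot: [[0.961, -0.002, 0.278], [-0.278, 0.0, 0.961], [-0.002, -1.0, -0.0]]
force: [-2.5, 2.5, 4.2]
opening: 0.38
```

Run:
```python
from h import *
s,T=pose(); print(s['time_s'],T,s['moment'],s['force'],s['opening'])
```

```text
5.475 [[ 0.9607 -0.0022  0.2776  0.5042]
 [-0.2776  0.0005  0.9607  0.1163]
 [-0.0023 -1.     -0.0001  0.0978]
 [ 0.      0.      0.      1.    ]] [ 0.3024  0.4574 -0.0407] [-2.5105  2.5002  4.1934] 0.3804256919984386
```

Emit:
play_rows(
  commands=[
    [[0, 0, 0], [0, 0, -0.06]],
    [[0, 0, 0], [0, 0, -0.12]],
    [[0, 0, 0], [0, 0, -0.18]],
    [[0, 0, 0], [0, 0, -0.24]],
    [[0, 0, 0], [0, 0, -0.3]],
    [[0, 0, 0], [0, 0, -0.36]],
    [[0, 0, 0], [0, 0, -0.42]],
    [[0, 0, 0], [0, 0, -0.48]],
    [[0, 0, 0], [0, 0, -0.54]],
    [[0, 0, 0], [0, 0, -0.6]],
  ],
)

```text
time_s: 6.72
position: [0.5044, 0.1162, 0.0978]
tcp_rot: [[0.635, -0.002, 0.772], [-0.772, 0.0, 0.635], [-0.001, -1.0, -0.001]]
force: [-2.7, 2.1, 4.0]
opening: 0.387
```

```bash
cat > chk.py <<'E'
from m import *
import sys
s=look(sys.argv[1]); T=np.load(sys.argv[1]+'.npz')['Tt']
print('a',np.degrees(np.arctan2(T[1,0],T[0,0])),'m',s['moment'],'f',s['force'],'op',s['opening'])
d=np.load(sys.argv[1]+'.npz'); P=pts(d,d['T'])
k=np.array([.5052,.1155] if sys.argv[2]=='L' else [.5129,.0163]); R=np.array([[np.cos(yaw),-np.sin(yaw)],[np.sin(yaw),np.cos(yaw)]])
q=(P[...,:2]-k)@R*1e3   # box axes, mm from knob axis
hsv=cv2.cvtColor(d['frame'],cv2.COLOR_RGB2HSV); m=cv2.inRange(hsv,(10,90,60),(28,255,255))>0
m&=(abs(q[...,1])<3)&(q[...,0]>8)&(q[...,0]<80)&(P[...,2]>.058)&(P[...,2]<.08)
print('pin px',m.sum(),'x from',np.percentile(q[m][:,0],[1,50,99]) if m.any() else None)
z=(q[...,0]>-40)&(q[...,0]<80)&(abs(q[...,1])<40)&(abs(P[...,2]-.08)<.03); v,u=np.where(z)
print('roi',u.min(),u.max(),v.min(),v.max())
E
python3 chk.py L1 L
```

```text
6.725 [0.5044 0.1162 0.0978]
a -50.5550100360319 m [0.4114 0.5297 0.1094] f [-2.7377  2.1364  4.0254] op 0.386908188227805
pin px 529 x from [26.1789 44.5052 53.8205]
roi 226 486 107 380
```

Emit:
play_rows(
  commands=[
    [[0, 0, 0], [0, 0, -0.04]],
    [[0, 0, 0], [0, 0, -0.08]],
    [[0, 0, 0], [0, 0, -0.11]],
    [[0, 0, 0], [0, 0, -0.14]],
    [[0, 0, 0], [0, 0, -0.17]],
    [[0, 0, 0], [0, 0, -0.2]],
    [[0, 0, 0], [0, 0, -0.2]],
  ],
)

```text
time_s: 7.65
position: [0.5044, 0.1161, 0.0978]
tcp_rot: [[0.471, -0.002, 0.882], [-0.882, 0.0, 0.471], [-0.001, -1.0, -0.002]]
force: [-3.0, 2.7, 5.2]
opening: 0.387
```

```bash
python3 chk.py L2 L
```

```text
7.65 [0.5044 0.1161 0.0978]
a -61.91468303948119 m [ 0.3421  0.6216 -0.0381] f [-3.0371  2.6612  5.2407] op 0.3866079230875703
pin px 542 x from [25.4334 43.9897 53.1809]
roi 234 467 105 375
```

Emit:
play_rows(
  commands=[
    [[0, 0, 0], [0, 0, -0.02]],
    [[0, 0, 0], [0, 0, -0.04]],
    [[0, 0, 0], [0, 0, -0.06]],
    [[0, 0, 0], [0, 0, -0.06]],
  ],
)

```text
time_s: 8.2
position: [0.5044, 0.1162, 0.0978]
tcp_rot: [[0.417, -0.002, 0.909], [-0.909, 0.0, 0.417], [-0.001, -1.0, -0.002]]
force: [-3.9, 0.9, 4.0]
opening: 0.382
```

```bash
python3 chk.py L3 L
```

```text
8.2 [0.5044 0.1162 0.0978]
a -65.34569092386243 m [ 0.2988  0.6244 -0.0472] f [-3.8852  0.9149  3.9744] op 0.3822121927837542
pin px 542 x from [24.1058 42.8951 51.9871]
roi 235 461 105 371
```

Emit:
play_rows(
  commands=[
    [[0, 0, 0], [0, 0, -0.015]],
    [[0, 0, 0], [0, 0, -0.03]],
    [[0, 0, 0], [0, 0, -0.03]],
  ],
)

```text
time_s: 8.62
position: [0.5044, 0.1161, 0.0978]
tcp_rot: [[0.39, -0.002, 0.921], [-0.921, 0.0, 0.39], [-0.001, -1.0, -0.002]]
force: [-4.1, 1.6, 5.2]
opening: 0.387
```

```bash
python3 chk.py L4 L
```

```text
8.625 [0.5044 0.1161 0.0978]
a -67.07068952619154 m [ 0.3329  0.6637 -0.0662] f [-4.0654  1.6435  5.2306] op 0.3865115690246484
pin px 546 x from [22.9529 33.3461 50.766 ]
roi 235 457 106 369
```

Emit:
play_rows(
  commands=[
    [[0, 0, 0], [0, 0, -0.015]],
    [[0, 0, 0], [0, 0, -0.03]],
    [[0, 0, 0], [0, 0, -0.03]],
  ],
)

```text
time_s: 9.05
position: [0.5044, 0.1161, 0.0978]
tcp_rot: [[0.362, -0.002, 0.932], [-0.932, 0.0, 0.362], [-0.001, -1.0, -0.002]]
force: [-3.3, 1.1, 3.8]
opening: 0.38
```

```bash
python3 chk.py L5 L
```

```text
9.05 [0.5044 0.1161 0.0978]
a -68.77999535024995 m [0.3495 0.5628 0.0061] f [-3.2974  1.0733  3.8243] op 0.3804490604083229
pin px 545 x from [18.3578 28.8365 46.5216]
roi 235 453 107 368
```

Emit:
play_rows(
  commands=[
    [[0, 0, 0], [0, 0, -0.015]],
    [[0, 0, 0], [0, 0, -0.015]],
  ],
)

```text
time_s: 9.35
position: [0.5044, 0.1161, 0.0978]
tcp_rot: [[0.348, -0.002, 0.938], [-0.938, 0.0, 0.348], [-0.001, -1.0, -0.002]]
force: [-3.3, 1.6, 4.6]
opening: 0.381
```

```bash
python3 chk.py L6 L
```

```text
9.35 [0.5044 0.1161 0.0978]
a -69.63745587927605 m [ 0.4374  0.6214 -0.0535] f [-3.3384  1.5507  4.5614] op 0.380894454021605
pin px 538 x from [18.5301 28.9713 46.4838]
roi 235 451 108 368
```

Emit:
play_rows(
  commands=[
    [[0, 0, 0], [0, 0, 0]],
    [[0, 0, 0], [0, 0, 0]],
    [[0, 0, 0], [0, 0, 0]],
    [[0, 0, 0.02], [0, 0, 0]],
    [[0, 0, 0.042], [0, 0, 0]],
    [[0, 0, 0.042], [0, 0, 0]],
  ],
  gripper=0.055,
)

```text
time_s: 10.15
position: [0.5068, 0.1159, 0.1407]
tcp_rot: [[0.348, 0.004, 0.938], [-0.938, -0.0, 0.348], [0.002, -1.0, 0.004]]
force: [0.2, -0.2, -0.1]
opening: 0.63
```

Emit:
play_rows(
  commands=[
    [[0.002, -0.02, 0], [0, 0, -0.15]],
    [[0.004, -0.05, 0], [0, 0, -0.3]],
    [[0.006, -0.08, 0], [0, 0, -0.46]],
    [[0.008, -0.099, 0], [0, 0, -0.62]],
    [[0.008, -0.099, 0], [0, 0, -0.76]],
    [[0.008, -0.099, 0], [0, 0, -0.76]],
    [[0.008, -0.099, 0], [0, 0, -0.76]],
  ],
)

```text
time_s: 11.02
position: [0.5131, 0.0171, 0.139]
tcp_rot: [[-0.392, -0.001, 0.92], [-0.92, 0.0, -0.392], [0.0, -1.0, -0.001]]
force: [0.4, 1.1, -0.5]
opening: 0.634
```

```bash
python3 chk.py R0 R
```

```text
11.025 [0.5131 0.0171 0.139 ]
a -113.08333277219424 m [ 0.0746  0.002  -0.0096] f [ 0.4264  1.0605 -0.5271] op 0.6343300025256071
pin px 338 x from [26.4298 44.9075 54.3843]
roi 192 402 113 320
```

Well centred. I'll descend and grip the right knob.

Emit:
play_rows(
  commands=[
    [[0, 0, -0.02], [0, 0, 0]],
    [[0, -0.001, -0.035], [0, 0, 0]],
    [[0, -0.001, -0.042], [0, 0, 0]],
    [[0, -0.001, -0.042], [0, 0, 0]],
  ],
)

```text
time_s: 11.58
position: [0.5131, 0.0161, 0.097]
tcp_rot: [[-0.394, -0.001, 0.919], [-0.919, 0.0, -0.394], [0.0, -1.0, -0.001]]
force: [0.3, -0.2, -0.4]
opening: 0.632
```

Emit:
play_rows(
  commands=[
    [[0, 0, 0], [0, 0, 0]],
    [[0, 0, 0], [0, 0, 0]],
    [[0, 0, 0], [0, 0, 0]],
    [[0, 0, 0], [0, 0, 0]],
  ],
  gripper=0.02,
)

```text
time_s: 12.08
position: [0.5136, 0.0158, 0.0979]
tcp_rot: [[-0.394, 0.001, 0.919], [-0.919, -0.0, -0.394], [0.0, -1.0, 0.001]]
force: [0.0, -0.4, 2.2]
opening: 0.381
```

Emit:
play_rows(
  commands=[
    [[0, 0, 0], [0, 0, 0.05]],
    [[0, 0, 0], [0, 0, 0.1]],
    [[0, 0, 0], [0, 0, 0.15]],
    [[0, 0, 0], [0, 0, 0.2]],
    [[0, 0, 0], [0, 0, 0.25]],
    [[0, 0, 0], [0, 0, 0.3]],
    [[0, 0, 0], [0, 0, 0.35]],
    [[0, 0, 0], [0, 0, 0.4]],
    [[0, 0, 0], [0, 0, 0.4]],
  ],
)

```text
time_s: 13.2
position: [0.5137, 0.0163, 0.0979]
tcp_rot: [[-0.006, 0.001, 1.0], [-1.0, 0.0, -0.006], [-0.0, -1.0, 0.001]]
force: [0.7, 3.1, 2.7]
opening: 0.383
```

```bash
python3 chk.py R1 R
```

```text
13.2 [0.5137 0.0163 0.0979]
a -90.3273406614517 m [ 0.4542 -0.0148  0.1475] f [0.722  3.0759 2.7389] op 0.38320825181181883
pin px 528 x from [26.1    45.0618 54.2749]
roi 214 398 123 370
```

Emit:
play_rows(
  commands=[
    [[0, 0, 0], [0, 0, 0.03]],
    [[0, 0, 0], [0, 0, 0.06]],
    [[0, 0, 0], [0, 0, 0.09]],
    [[0, 0, 0], [0, 0, 0.12]],
    [[0, 0, 0], [0, 0, 0.15]],
    [[0, 0, 0], [0, 0, 0.15]],
  ],
)

```text
time_s: 14.0
position: [0.5137, 0.0165, 0.0979]
tcp_rot: [[0.145, 0.001, 0.989], [-0.989, 0.001, 0.145], [-0.001, -1.0, 0.001]]
force: [1.1, 4.6, 5.5]
opening: 0.384
```

```bash
python3 chk.py R2 R
```

```text
14.0 [0.5137 0.0165 0.0979]
a -81.68009316020435 m [ 0.868  -0.0585  0.0618] f [1.1152 4.5566 5.5143] op 0.38364758363883206
pin px 530 x from [24.9151 43.5852 52.8306]
roi 238 418 125 370
```

Emit:
play_rows(
  commands=[
    [[0, 0, 0], [0, 0, 0.015]],
    [[0, 0, 0], [0, 0, 0.03]],
    [[0, 0, 0], [0, 0, 0.03]],
  ],
)

```text
time_s: 14.42
position: [0.5137, 0.0166, 0.0979]
tcp_rot: [[0.174, 0.001, 0.985], [-0.985, 0.001, 0.174], [-0.001, -1.0, 0.001]]
force: [1.4, 5.4, 6.1]
opening: 0.379
```

```bash
python3 chk.py R3 R
```

```text
14.425 [0.5137 0.0166 0.0979]
a -79.97119712756938 m [ 0.8476 -0.0928  0.0712] f [1.3716 5.3738 6.0928] op 0.37941385257849897
pin px 522 x from [24.0139 42.5524 51.753 ]
roi 237 423 122 370
```

Emit:
play_rows(
  commands=[
    [[0, 0, 0], [0, 0, 0.015]],
    [[0, 0, 0], [0, 0, 0.03]],
    [[0, 0, 0], [0, 0, 0.03]],
  ],
)

```text
time_s: 14.85
position: [0.5137, 0.0166, 0.0979]
tcp_rot: [[0.204, 0.001, 0.979], [-0.979, 0.001, 0.204], [-0.001, -1.0, 0.001]]
force: [0.9, 4.9, 6.1]
opening: 0.384
```

```bash
python3 chk.py R4 R
```

```text
14.85 [0.5137 0.0166 0.0979]
a -78.25632745320623 m [ 0.8732 -0.052   0.041 ] f [0.8643 4.9174 6.056 ] op 0.38369445750215847
pin px 533 x from [18.5166 29.57   46.9031]
roi 236 428 120 370
```

Emit:
play_rows(
  commands=[
    [[0, 0, 0], [0, 0, 0.015]],
    [[0, 0, 0], [0, 0, 0.015]],
  ],
)

```text
time_s: 15.15
position: [0.5136, 0.0167, 0.0979]
tcp_rot: [[0.218, 0.001, 0.976], [-0.976, 0.001, 0.218], [-0.001, -1.0, 0.001]]
force: [0.3, 5.1, 5.5]
opening: 0.385
```

```bash
python3 chk.py R5 R
python3 - <<'E'
from m import *
d=np.load('R5.npz'); save('R5c',cv2.resize(d['frame'][60:360,80:480],(800,600)))
E
```

```text
15.15 [0.5136 0.0167 0.0979]
a -77.40184808196716 m [ 0.9162 -0.046   0.0175] f [0.3202 5.0699 5.524 ] op 0.3848371035754692
pin px 538 x from [18.5271 29.4584 46.8602]
roi 236 430 119 370
```

View pics/R5c.png

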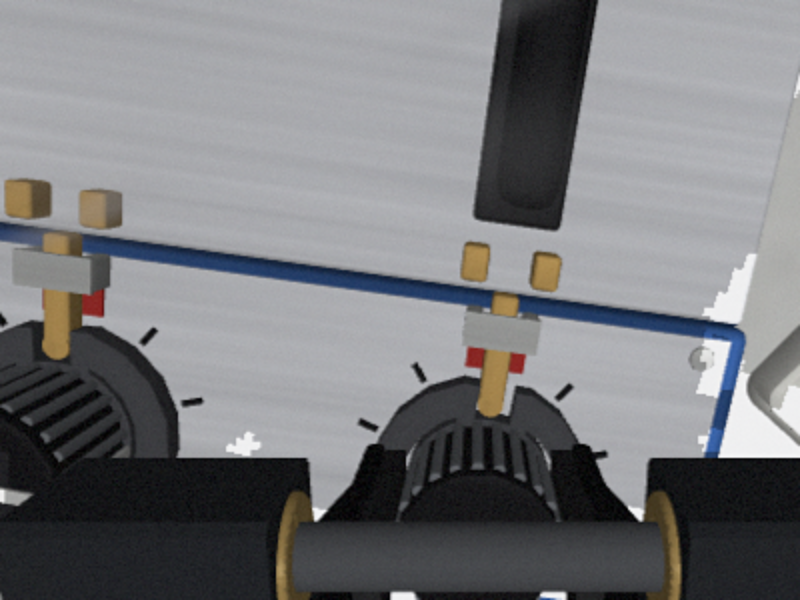

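Both pins sit in their notches, noses at crop (57,350) and (490,408), and their rear ends are clear of the lid blocks. I'll release and move to the fin.

Emit:
play_rows(
  commands=[
    [[0, 0, 0], [0, 0, 0]],
    [[0, 0, 0], [0, 0, 0]],
    [[0, 0, 0], [0, 0, 0]],
    [[0, 0, 0.02], [0, 0, 0]],
    [[0, 0, 0.042], [0, 0, 0]],
    [[0.03, 0.003, 0.042], [0, 0, -0.05]],
    [[0.065, 0.006, 0.042], [0, 0, -0.1]],
    [[0.096, 0.008, 0.042], [0, 0, -0.14]],
    [[0.096, 0.008, 0.042], [0, 0, -0.14]],
    [[0.096, 0.008, 0.042], [0, 0, -0.14]],
  ],
  gripper=0.055,
)

```text
time_s: 16.45
position: [0.6077, 0.024, 0.1388]
tcp_rot: [[0.08, -0.003, 0.997], [-0.997, 0.0, 0.08], [-0.0, -1.0, -0.003]]
force: [-0.7, -0.3, 0.3]
opening: 0.632
```

```bash
python3 chk.py F0 R
python3 - <<'E'
from m import *
c=capture('top'); P=pts(c,c['cam_to_world'])
E
```

```text
16.45 [0.6077 0.024  0.1388]
a -85.40358208825374 m [0.0273 0.0264 0.0034] f [-0.7127 -0.2752  0.3471] op 0.6317981473275726
pin px 180 x from [18.981  26.0857 33.5291]
roi 256 379 291 389
```

Emit:
play_rows(
  commands=[
    [[0, 0, -0.02], [0, 0, 0]],
    [[0, 0, -0.035], [0, 0, 0]],
    [[0, 0, -0.043], [0, 0, 0]],
    [[0, 0, -0.043], [0, 0, 0]],
  ],
)

```text
time_s: 17.05
position: [0.6087, 0.024, 0.0958]
tcp_rot: [[0.08, -0.002, 0.997], [-0.997, 0.0, 0.08], [-0.0, -1.0, -0.002]]
force: [0.2, 0.6, 0.8]
opening: 0.632
```

Emit:
play_rows(
  commands=[
    [[0, 0, 0], [0, 0, 0]],
    [[0, 0, 0], [0, 0, 0]],
    [[0, 0, 0], [0, 0, 0]],
  ],
  gripper=0.02,
)

```text
time_s: 17.42
position: [0.6096, 0.0239, 0.097]
tcp_rot: [[0.08, 0.001, 0.997], [-0.997, -0.0, 0.08], [0.0, -1.0, 0.001]]
force: [0.6, 0.1, 0.2]
opening: 0.375
```

Emit:
play_rows(
  commands=[
    [[0, 0, 0], [0, 0, 0]],
    [[0, 0, 0], [0, 0, 0]],
    [[0, 0, 0], [0, 0, 0]],
  ],
  gripper=0.006,
)

```text
time_s: 17.8
position: [0.6094, 0.0242, 0.0966]
tcp_rot: [[0.08, 0.0, 0.997], [-0.997, 0.0, 0.08], [-0.0, -1.0, 0.0]]
force: [-0.7, 0.7, 0.4]
opening: 0.137
```

Emit:
play_rows(
  commands=[
    [[0, 0.002, 0], [0, 0, 0]],
    [[0, 0.004, 0], [0, 0, 0]],
    [[-0.0005, 0.006, 0], [0, 0, 0]],
    [[-0.0005, 0.006, 0], [0, 0, 0]],
  ],
)

```text
time_s: 18.3
position: [0.609, 0.0299, 0.0966]
tcp_rot: [[0.08, 0.0, 0.997], [-0.997, -0.0, 0.08], [0.0, -1.0, 0.0]]
force: [0.3, -2.9, 1.7]
opening: 0.14
```

Only friction (about 3 N) is felt, so the lid is free. I'll slide on to about 86 mm.

Emit:
play_rows(
  commands=[
    [[-0.001, 0.006, 0], [0, 0, 0]],
    [[-0.001, 0.014, 0], [0, 0, 0]],
    [[-0.002, 0.022, 0], [0, 0, 0]],
    [[-0.0025, 0.03, 0], [0, 0, 0]],
    [[-0.003, 0.038, 0], [0, 0, 0]],
    [[-0.0035, 0.046, 0], [0, 0, 0]],
    [[-0.0045, 0.054, 0], [0, 0, 0]],
    [[-0.005, 0.062, 0], [0, 0, 0]],
    [[-0.0055, 0.07, 0], [0, 0, 0]],
    [[-0.0055, 0.07, 0], [0, 0, 0]],
  ],
)

```text
time_s: 19.55
position: [0.6031, 0.1015, 0.0966]
tcp_rot: [[0.08, -0.0, 0.997], [-0.997, 0.002, 0.08], [-0.002, -1.0, -0.0]]
force: [-0.4, 2.3, 3.6]
opening: 0.137
```

Emit:
play_rows(
  commands=[
    [[-0.0005, 0.004, 0], [0, 0, 0]],
    [[-0.001, 0.008, 0], [0, 0, 0]],
    [[-0.001, 0.011, 0], [0, 0, 0]],
    [[-0.001, 0.013, 0], [0, 0, 0]],
    [[-0.001, 0.015, 0], [0, 0, 0]],
    [[-0.001, 0.015, 0], [0, 0, 0]],
  ],
)

```text
time_s: 20.3
position: [0.602, 0.1153, 0.0966]
tcp_rot: [[0.08, -0.001, 0.997], [-0.997, 0.0, 0.08], [-0.0, -1.0, -0.001]]
force: [-1.4, -2.8, 4.9]
opening: 0.138
```

Emit:
play_rows(
  commands=[
    [[0, 0.001, 0], [0, 0, 0]],
    [[0, 0.002, 0], [0, 0, 0]],
    [[0, 0.003, 0], [0, 0, 0]],
    [[0, 0.003, 0], [0, 0, 0]],
  ],
)

```text
time_s: 20.8
position: [0.6018, 0.118, 0.0966]
tcp_rot: [[0.08, -0.001, 0.997], [-0.997, -0.0, 0.08], [-0.0, -1.0, -0.001]]
force: [-3.6, -2.0, 5.1]
opening: 0.136
```

Emit:
play_rows(
  commands=[
    [[0, 0.0005, 0], [0, 0, 0]],
    [[0, 0.001, 0], [0, 0, 0]],
    [[0, 0.001, 0], [0, 0, 0]],
  ],
)

```text
time_s: 21.18
position: [0.6018, 0.1189, 0.0966]
tcp_rot: [[0.08, -0.001, 0.997], [-0.997, -0.0, 0.08], [-0.0, -1.0, -0.001]]
force: [-2.4, -2.8, 5.4]
opening: 0.135
```

Emit:
play_rows(
  commands=[
    [[0, 0.0005, 0], [0, 0, 0]],
    [[0, 0.001, 0], [0, 0, 0]],
    [[0, 0.001, 0], [0, 0, 0]],
  ],
)

```text
time_s: 21.55
position: [0.6017, 0.119, 0.0966]
tcp_rot: [[0.08, -0.002, 0.997], [-0.997, -0.001, 0.08], [0.001, -1.0, -0.002]]
force: [-3.6, -5.1, 6.2]
opening: 0.135
```

At the stop: the command advanced 1 mm, the lid did not move and the force rose. I'll release and back off.

Emit:
play_rows(
  commands=[
    [[0, 0, 0], [0, 0, 0]],
    [[0, 0, 0], [0, 0, 0]],
    [[0, 0, 0], [0, 0, 0]],
    [[0, 0, 0.02], [0, 0, 0]],
    [[0, 0, 0.06], [0, 0, 0]],
    [[-0.02, -0.02, 0.12], [0, 0, 0]],
    [[-0.05, -0.05, 0.16], [0, 0, 0]],
    [[-0.08, -0.08, 0.17], [0, 0, 0]],
    [[-0.11, -0.1, 0.17], [0, 0, 0]],
    [[-0.11, -0.1, 0.17], [0, 0, 0]],
  ],
  gripper=0.05,
)

```text
time_s: 22.8
position: [0.4902, 0.0195, 0.2667]
tcp_rot: [[0.078, -0.001, 0.997], [-0.997, 0.001, 0.078], [-0.001, -1.0, -0.001]]
force: [-0.0, 0.2, -0.5]
opening: 0.572
```

Run:
```python
from m import *
s=look('E'); print(s['force']); d=np.load('E.npz'); P=pts(d,d['T'])
q=P[(abs(P[...,2]-.089)<.005)&(np.hypot(P[...,0]-.602,P[...,1]-.119)<.05)]
r=cv2.minAreaRect((q[:,:2]*1e3).astype(np.float32)); print(r)
print('lid', (np.array(r[0])/1e3-[.6095,.0242])@[-np.sin(yaw),np.cos(yaw)])
hsv=cv2.cvtColor(d['frame'],cv2.COLOR_RGB2HSV); R=np.array([[np.cos(yaw),-np.sin(yaw)],[np.sin(yaw),np.cos(yaw)]])
for k in([.5052,.1155],[.5129,.0163]):
    b=(P[...,:2]-k)@R*1e3; m=(cv2.inRange(hsv,(10,90,60),(28,255,255))>0)&(abs(b[...,1])<3)&(b[...,0]>8)&(b[...,0]<60)&(abs(P[...,2]-.069)<.011); print('pin',np.percentile(b[m][:,0],[1,99]))
```

```text
22.8 [0.4902 0.0195 0.2667]
[-0.0096  0.2216 -0.5279]
((602.3927612304688, 118.37622833251953), (59.77574157714844, 12.780632972717285), 3.992121458053589)
lid 0.09444286815879303
pin [18.6693 56.005 ]
pin [19.5609 46.0861]
```

View pics/E.png

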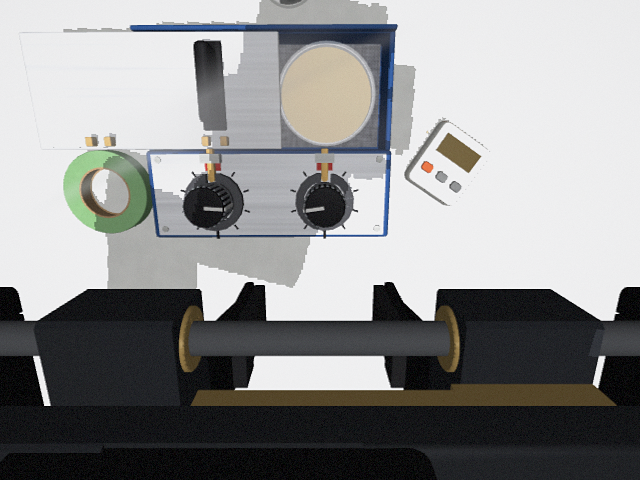

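The lid is open, with the fin at (208,85) and the box interior visible at (328,93). Both pins are in their notches, and the tape and timer are in place. Handing in.

```bash
python3 -c "from rig import *; print(hand_in())"
```

```text
the job is handed in; nothing more can be done
None
```

The box is unlocked and the lid is fully open. I handed the job in at about 23 s, with the gripper clear of everything.

- **Left dial:** turned about 53° clockwise in small steps. The wrist camera showed its pin move in about 7.5–8 mm, and it stayed in on a further small step.
- **Right dial:** turned about 36° anticlockwise in the same way, and its pin dropped about 7.5 mm. The moment about both dials' axes stayed under 0.2 N m.
- **Lid:** slid left with about 3 N of resistance. At the stop a further 1 mm command moved it only 0.1 mm and the force rose to about 5 N in the sliding direction. I then let go.
- **Last checks:**
  - The fin had moved 94.4 mm by camera and 95.0 mm by the arm. That 0.6 mm gap is within the calibration error.
  - Both pins were still in their notches.
  - The tape and timer looked untouched. The beaker was only partly in the last picture, so I did not check it separately, though the arm stayed clear of it.
- **Disagreement:** the top camera placed the knobs about 4–5 mm nearer the robot in x than the wrist camera did. I used the wrist values, which agreed across three views, and the grips came out centred.

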